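# Weigh two screw tins in the hand and rack the full one

## Robot

A 7-joint arm with a two-finger parallel gripper is mounted at the origin on the work surface. World frame = base frame: x ahead of the robot, y to its left, z up, the work surface at z = 0. Lengths are in mm, angles in rad, forces in N, time in s.
With the tool pointing down it reaches from about 400 to 925 mm from the base axis. Payload 4.1 kg.
Tool frame: the origin (TCP) lies at the very end of the fingers, on their centre line; the grasp point (between the pads) lies 19 mm behind it; z points along the fingers, y is the line along which they close (so a half turn about z gives the same grasp; the last joint's range is limited). The gripper opens to 85 mm and grips with 20 to 120 N. Pads are 22 mm wide; open, the fingers measure 114 mm over their backs; the gripper's body (76 mm by 85 mm) begins 54 mm behind the grasp point. The pads swing forward as they close: fully open they stand 13 mm farther back than shut.
Start: joints at [1.159, 0.398, 0.045, 1.537, -0.019, 1.207, -0.051], TCP at [200.058, -618.482, 231.347] pointing down, gripper open.
Joint ranges: [-2.82, 2.82], [-0.49, 2.23], [-1.37, 1.46], [0, 2.46], [-1.36, 4.5], [0.23, 2], [-2.94, 2.94]. Speed limits (rad/s): [2.57, 2.57, 3.14, 3.14, 3.14, 3.14, 3.14].

## Interface

Orientations are given as a unit quaternion [w, x, y, z].
In Python, from rig import monitor, read_camera, get_calibration, bot, look_for, trace gives the robot as it stands.
- The arm moves only by the tool move_arm, never from a script. Its argument "commands" is a list of rows, each an object with "twist": the turn, a rotation vector about the tool's x, y, z in rad, a list of three; "dp": the shift along the tool's x, y, z in mm, a list of three; "jaw": the opening, from 0 (shut) to 1 (fully open). A call has exactly 5 rows; each row shifts and turns the commanded pose from where the row before left it, along the tool's axes as they then stand; what a row does not reach is not made up. A row lasts 1/10 s, in which the tool goes at most 50 mm and 8.59 degrees, less where a joint would pass 70% of its speed; a pose out of reach is approached as far as the arm can. A call is refused whole if a number of a shift passes 50 or a number of a turn 0.15, either way. A call with a gripper value outside its range is refused whole. The fingers move at their own pace and stop on an object; the grip force is fixed at half the most. Time passes only in rows, so rows that do not move let the fingers close, or fill a call up. It gives the time, the measured TCP pose, the force, the opening and the grip force at its end, in the units of the state.
- monitor.state(): the state, without advancing time (a new reading comes with each control period).
- read_camera(name): name is "scene" or "top"; returns (picture, depth): 384x512x3 uint8, red, green, blue; 384x512 float32, mm along the optical axis (not along the pixel's ray), 0 where there is no reading.
- get_calibration(name): a dict with "fov_y" (degrees; the focal length in pixels is half the picture's height over the tangent of half this angle, whatever the lens; pixels are square), "cx", "cy" (the principal point, pixels), "D" ([k1, k2, p1, p2, k3] as OpenCV has them; the pictures are not rectified), "world_from_camera" (4x4, takes a point from camera to world coordinates). Camera axes: x right, y up, looking along -z (the intrinsics and any distortion apply to the point x, -y, -z); pixel columns grow to the right and rows downward; lengths in mm; the calibration is good to about 2 mm. A picture is of the moment at which its call begins. get_calibration takes no time and is no camera call.
- bot.close_job(): hands the job in; it is judged then, once.
Trained networks look in the newest picture that a camera, given by its name, has taken for a name from the list of things; names that differ only in an ending like _2 or _b are one class to them, and where a whole thing is asked for, a point or a joint stands for the part that bears it (a point fixed in the world has none). Each returns a list of dicts, best first, with "score" (0 to 1); they miss things now and then, are a little off and sometimes report something else, mostly with a low value. They report only what shows in the picture. A call takes as long as a camera call. They do not tell look-alikes from the thing itself.
- look_for(camera, label): "location" ([row, column] in pixels, amid what is visible of it).
- trace(camera, label): "region" (384x512 bool, what is visible of it) and "location" ([row, column] in pixels, amid what is visible of it).
The state is a dict: "time_s": time; "qpos": joint angles; "joint_velocities": joint speeds; "effort": joint torques, N m; "position": TCP position; "eef_rot": TCP orientation; "wrist_force": force on the tool from outside, world axes, zero at the start; "torque": the same for the moment, N m; "gripper_width": opening from 0.0 (shut) to 1.0 (fully open); "finger_force": force on a finger pad.
Only numpy, scipy, OpenCV 4.12 (cv2) and the standard library are available. Lean on these libraries where they do the work, as an engineer would, in place of code of your own. Each camera call takes 0.05 s, during which the arm holds its last target. There are 200 camera calls.

## Task

One of the two identical closed screw tins is full, the other nearly empty: lift the left tin (the one nearer the rack) clear of the bench by a hand's thickness (about 5 cm) to feel its weight and set it back upright where it stood, then lift the right one the same way. Put the heavier tin into the bay of the wooden tin rack, square and upright, pushing the stiff sliding stop back until it is fully home against the end of the bay, and leave the lighter tin standing where it was. Be gentle: set the tins down without dropping them, never press on the stop with more than 25 N, keep both tins upright, and leave the other things on the bench alone.

Things in the scene. Friction and masses are not known exactly. Their poses are not given: they have to be found in the camera images.
- tin_left: The left tin, seen from the robot (nearer the rack): plain closed steel tin with a paper label patch, 56 x 56 x 75 mm high, plain vertical sides, lid flush; origin at the centre of its underside, z up, x and y square to its sides, yaw within 0.3 rad. One tin weighs 0.44 to 0.62 kg (full), the other 0.14 to 0.22 kg; they look the same and which is full varies.
- tin_right: The right tin, seen from the robot (farther from the rack): plain closed steel tin with a paper label patch, 56 x 56 x 75 mm high, plain vertical sides, lid flush; origin at the centre of its underside, z up, x and y square to its sides, yaw within 0.3 rad. One tin weighs 0.44 to 0.62 kg (full), the other 0.14 to 0.22 kg; they look the same and which is full varies.
- rack: pale wooden tin rack fixed to the bench at the robot's left, yaw within 0.3 rad: base board 250 (x) x 85 (y) x 8 mm thick; origin under the middle of the board, x along the bay, away from the robot, z up. A bay, open above, runs from x = -30 mm to an end plate at x = +113 mm (its top 42 mm above the bench). A tin in the rack stands on the board, its underside 8 mm above the bench
- apron (a point): point on the board's top in the middle of the open apron in front of the bay, at rack x = -85 mm, y = 0; the apron runs from x = -125 to -52 mm with no walls, so a tin can be set down there and slid into the bay
- bay_home (a point): where the centre of the tin's underside lies when the tin is fully home: on the board's top at rack x = +57 mm, y = 0. The bay is 61 mm wide between walls 12 mm thick whose tops are 30 mm above the bench; from x = -52 to -30 mm short cheeks flare its mouth open to about 85 mm
- stop: dark wooden sliding stop in the bay, 24 (x) x 56 (y) x 50 mm high, brass stud on top; origin at the foot of its front face (the one a tin pushes on), on the board's top, axes as the rack's. Slides along rack x: origin at x = +45 to +57 mm at the start, +85 mm fully home against the end. No spring: it drags at about 5 N (besides the tin's own friction on the board) and stays where left
- table: the plank bench top, fixed; its top is at height 0
- screwdriver: bystander: screwdriver about 0.2 m long lying between the two tins, handle up to about 30 mm high; origin under it
- hammer: bystander: hammer lying behind the tins, origin under it
- glue: bystander: standing white glue bottle 56 mm across, 150 mm high, beyond the rack at the left, origin under its centre
- plane: bystander: red hand plane 240 mm long, about 110 mm high, at the robot's far left, origin under its centre
- offcut: bystander: wooden offcut 200 x 50 x 30 mm beyond the tins and rack, origin under its centre
- square: bystander: try square lying at the robot's far right, origin under its stock
Things that resemble listed ones, but are neither listed nor needed, are in the scene too. Leave any orange or pink look-alike of the tin_left alone.

How it is judged (in metres and radians):
On the way, in this order (a step that is already met when the one before it is completed fails the run):
1. the left tin is held lifted more than 30 mm, upright, while the right one stands untouched in its place (height (world z) of tin_left above 0.03 m and angle between tin_left's own z axis and vertical below 0.25 rad and contact force between tin_left and the fingers above 1 N and height (world z) of tin_right below 0.006 m and angle between tin_right's own z axis and vertical below 0.08 rad and distance of tin_right from where it was at the start of the episode below 0.06 m), for 0.3 s.
2. the left tin is back on the bench, upright, within 60 mm of where it stood, and the right tin is held lifted more than 30 mm, upright (height (world z) of tin_right above 0.03 m and angle between tin_right's own z axis and vertical below 0.25 rad and contact force between tin_right and the fingers above 1 N and height (world z) of tin_left below 0.006 m and angle between tin_left's own z axis and vertical below 0.08 rad and distance of tin_left from where it was at the start of the episode below 0.06 m), for 0.3 s.
At the end, for the whole second after the job is handed in: the stop is within 4 mm of its end; the heavier tin stands upright on the rack's board in the bay, its origin 51 to 62 mm along the rack's x and within 6 mm of its middle line; the lighter tin stands upright on the bench within 60 mm of where it started; both at rest (x of stop in the frame of rack above 0.081 m and ((x of tin_left in the frame of rack between 0.051 and 0.062 m and y of tin_left in the frame of rack between -0.006 and 0.006 m and z of tin_left in the frame of rack below 0.012 m and angle between each of tin_left, tin_right's own z axis and vertical below 0.08 rad and contact force between tin_left and rack above 3.2 N and distance of tin_right from where it was at the start of the episode below 0.06 m and height (world z) of tin_right below 0.006 m and contact force between tin_right and table between 0.5 and 3.2 N and linear speed of each of tin_left, tin_right below 0.02 m/s) or (x of tin_right in the frame of rack between 0.051 and 0.062 m and y of tin_right in the frame of rack between -0.006 and 0.006 m and z of tin_right in the frame of rack below 0.012 m and angle between each of tin_right, tin_left's own z axis and vertical below 0.08 rad and contact force between tin_right and rack above 3.2 N and distance of tin_left from where it was at the start of the episode below 0.06 m and height (world z) of tin_left below 0.006 m and contact force between tin_left and table between 0.5 and 3.2 N and linear speed of each of tin_right, tin_left below 0.02 m/s))); the robot touches nothing.
It fails at once if a tin is pressed against the stop with more than 25 N (contact force between any of tin_left, tin_right and stop above 25 N).
It fails at once if a tin is dropped or slammed down: faster than 0.45 m/s while less than 20 mm above the bench ((linear speed of tin_left above 0.45 m/s and height (world z) of tin_left below 0.02 m) or (linear speed of tin_right above 0.45 m/s and height (world z) of tin_right below 0.02 m)).
It fails at once if a tin is tipped by more than about 30 degrees (angle between any of tin_left, tin_right's own z axis and vertical above 0.52 rad).
It fails at once if another thing on the bench is moved by more than 30 mm (distance of any of screwdriver, hammer, glue, plane, offcut, square from where it was at the start of the episode above 0.03 m).
It also fails if it takes over 72 s, if anything falls off the work surface, if the arm or the gripper's body presses on something with over 40 N, if the wrist force passes 120 N, or if a joint passes its speed limit or range.

## Working session

There is one attempt and no reset: what is moved stays moved. The work goes in short steps, Python scripts to look and compute and a tool call to move; the robot and the scene stay as the last step left them, time stands still between calls to the robot, and variables do not carry over. Pictures are saved under pics/ and viewed, at most 10 in all, crops included, and the job is handed in when it is done.

Besides the shell and the picture viewer there is one more tool, called after "Call:" as name([rows], argument=value, ...), one row to a line, values as JSON. move_arm: Moves the arm, as the interface text tells. Its arguments: {"type":"object","properties":{"commands":{"type":"array"}},"required":["commands"]}

```bash
ls; mkdir -p pics; python3 - <<'E'
from rig import *
import cv2
for n in ("scene","top"):
    p,d=read_camera(n); cv2.imwrite(f"pics/{n}0.png",p[:,:,::-1]); 
    import numpy as np; np.save(n+"_d.npy",d); np.save(n+"_p.npy",p)
    c=get_calibration(n); print({k:(v if k!="world_from_camera" else np.round(v,3).tolist()) for k,v in c.items()})
    for l in ("tin_left","rack","stop","screwdriver","hammer"):
        print(n,l,[(np.round(r["location"]).tolist(),round(r["score"],2)) for r in look_for(n,l)])
print(monitor.state())
E
```

```text
pics
{'fov_y': 45.029600179157796, 'cx': 257.38291047395376, 'cy': 189.7529891900525, 'D': array([-0.10032316,  0.        ,  0.        ,  0.        ,  0.        ]), 'world_from_camera': [[-0.519, -0.61, 0.598, 1422.552], [0.854, -0.353, 0.381, 596.818], [-0.022, 0.709, 0.705, 1103.166], [0.0, 0.0, 0.0, 1.0]]}
scene tin_left [([133.0, 239.0], 0.98), ([164.0, 289.0], 0.72), ([161.0, 259.0], 0.61), ([176.0, 238.0], 0.6)]
scene rack [([221.0, 272.0], 0.63)]
scene stop [([259.0, 332.0], 0.62), ([224.0, 260.0], 0.58)]
scene screwdriver [([166.0, 223.0], 0.51), ([222.0, 391.0], 0.16)]
scene hammer [([217.0, 186.0], 0.92)]
{'fov_y': 51.53956046132696, 'cx': 255.67660583217722, 'cy': 189.0738571582005, 'D': array([-0.03091839,  0.        ,  0.        ,  0.        ,  0.        ]), 'world_from_camera': [[0.013, 0.986, -0.168, 315.339], [-1.0, 0.01, -0.017, 3.594], [-0.015, 0.168, 0.986, 1334.243], [0.0, 0.0, 0.0, 1.0]]}
top tin_left [([247.0, 243.0], 0.8), ([232.0, 278.0], 0.71), ([263.0, 318.0], 0.65), ([194.0, 287.0], 0.56)]
top rack [([173.0, 226.0], 0.82)]
top stop [([154.0, 231.0], 0.64)]

[... 159 characters left out ...]
.0451326 ,  1.53656647, -0.01868956,
        1.20691096, -0.05067273]), 'joint_velocities': array([-1.45759442e-03,  3.34502914e-04, -1.71771900e-04,  1.43076311e-05,
       -1.70535586e-03,  5.18992373e-04,  1.46601488e-03]), 'effort': array([-5.64656239e-04, -4.74729323e+01,  1.36203278e+00, -2.54388052e+01,
        1.14809966e-02,  1.24467453e-03, -1.68204616e-05]), 'position': array([ 200.03983768, -618.50411063,  231.39704294]), 'eef_rot': array([9.71918994e-05, 9.87789076e-01, 1.55797084e-01, 2.68416395e-06]), 'wrist_force': array([-0.31204674, -0.20281106,  0.02500197]), 'torque': array([ 0.01300763, -0.0039261 , -0.03844355]), 'finger_force': 0.0, 'gripper_width': 1.0024309304943964}
```

```bash
python3 - <<'E'
import numpy as np,cv2
p=np.load("top_p.npy"); c=p[100:300,180:380]
cv2.imwrite("pics/topc.png",cv2.resize(c,(600,600),interpolation=cv2.INTER_CUBIC)[:,:,::-1])
E
```

```text
(no output)
```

View pics/topc.png

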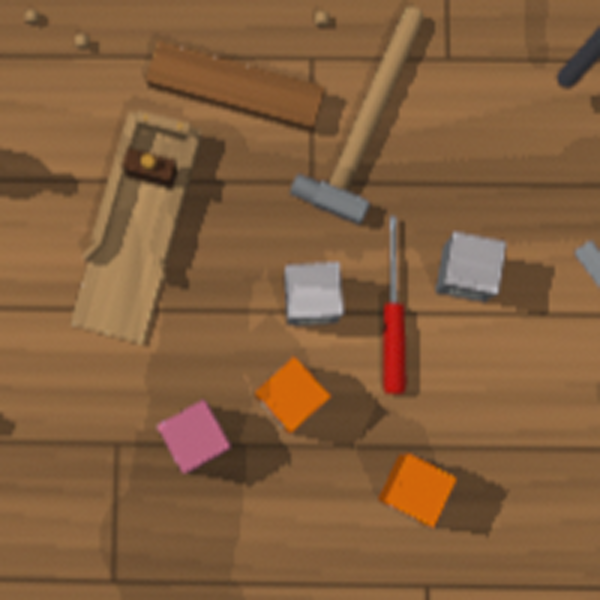

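View pics/scene0.png

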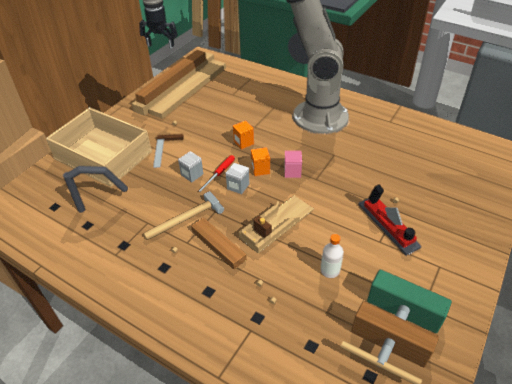

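The top view shows five boxes of tin size (crop px, col,row): silver at (314,292) and (473,265), orange at (293,395) and (418,490), pink at (193,437). The two silver ones, either side of the screwdriver, fit plain steel. The one at crop (314,292), top px (285,197), is nearer the rack, so it is tin_left. The other, at top px (338,188), is tin_right. The rack is at crop (140,230), with the stop at (150,165).

```bash
cat > h.py <<'E'
import numpy as np,cv2
from rig import *
def cloud(n,p=None,d=None):
    if p is None: p,d=read_camera(n)
    c=get_calibration(n); h,w=d.shape; f=h/2/np.tan(np.radians(c["fov_y"]/2))
    K=np.array([[f,0,c["cx"]],[0,f,c["cy"]],[0,0,1]])
    v,u=np.mgrid[:h,:w]
    q=cv2.undistortPoints(np.stack([u,v],-1).reshape(-1,1,2).astype(np.float64),K,np.array(c["D"])).reshape(h,w,2)
    P=np.stack([q[...,0]*d,-q[...,1]*d,-d],-1); T=np.array(c["world_from_camera"])
    W=P@T[:3,:3].T+T[:3,3]; W[d==0]=np.nan
    return p,d,W
E
python3 - <<'E'
from h import *
for n in ("top","scene"):
    p,d,W=cloud(n,np.load(n+"_p.npy"),np.load(n+"_d.npy"))
    hsv=cv2.cvtColor(p,cv2.COLOR_RGB2HSV)
    z=W[...,2]
    # tins' tops
    m=((hsv[...,1]<60)&(z>62)&(z<90)&(W[...,0]>300)&(W[...,0]<800)&(abs(W[...,1])<350)).astype(np.uint8)
    k,lab,st,ce=cv2.connectedComponentsWithStats(m)
    for i in range(1,k):
        if st[i,4]<60: continue
        P=W[lab==i]; r=cv2.minAreaRect(P[:,:2].astype(np.float32))
        print(n,"tin px",ce[i].round(),st[i,4],"rect",np.round(r[0],1),np.round(r[1],1),round(r[2],1),"z",np.percentile(P[:,2],[5,50,95]).round(1))
    bench=W[(z<20)&(z>-20)&(W[...,0]>350)&(W[...,0]<500)&(abs(W[...,1])<300)]; print(n,"bench z",np.median(bench[:,2]).round(2),bench[:,2].std().round(2))
    for l in ("rack","stop"):
        for t in trace(n,l)[:1]:
            R=t["region"]; P=W[R]; P=P[~np.isnan(P[:,0])]
            for a,b in ((4,14),(24,34),(36,46),(50,66)):
                Q=P[(P[:,2]>a)&(P[:,2]<b)]
                if len(Q)<8: continue
                r=cv2.minAreaRect(Q[:,:2].astype(np.float32)); print(n,l,(a,b),len(Q),np.round(r[0],1),np.round(r[1],1),round(r[2],1),np.median(Q[:,2]).round(1))
E
```

```text
top tin px [338. 188.] 327 rect [ 537.7 -239.6] [58.5 57.8] 79.8 z [70.4 76.1 80. ]
top tin px [284. 197.] 323 rect [506.  -66.4] [57.4 56.8] 4.2 z [71.7 75.9 79.9]
top bench z 0.33 3.45
top rack (4, 14) 1140 [580.9 134.2] [ 90.4 242.4] 76.1 8.4
top rack (24, 34) 363 [619.4 120.9] [ 94.4 175. ] 75.1 29.8
top rack (36, 46) 80 [641.6 116. ] [ 82.3 135. ] 79.7 41.3
top rack (50, 66) 112 [646.7 114.9] [55.4 24.5] 76.0 60.2
scene tin px [189. 160.] 245 rect [ 537.3 -239.6] [61.9 59.9] 79.8 z [64.4 75.7 81. ]
scene tin px [237. 171.] 265 rect [503.4 -66.2] [65.9 58.9] 3.7 z [64.9 75.5 80.2]
scene bench z 0.44 4.01
scene rack (4, 14) 848 [585.5 132.7] [ 87.4 252.3] 76.3 8.2
scene rack (24, 34) 410 [620.1 123.2] [ 89.3 178.5] 74.3 29.2
scene rack (36, 46) 120 [670.2 109.5] [60.9 73.1] 73.5 41.6
scene rack (50, 66) 126 [647.7 117.1] [53.1 25.3] 78.7 59.7
scene stop (4, 14) 14 [633.7 118.1] [42.3 54.8] 68.6 9.1
scene stop (24, 34) 38 [658.  118.2] [21.5 55.6] 8.0 28.3
scene stop (36, 46) 37 [656.3 116.8] [22.  56.3] 6.6 41.6
scene stop (50, 66) 128 [647.5 115.1] [56.7 24.7] 77.5 59.7
```

```bash
cat >> h.py <<'E'
def go(x,y,z,yaw=None):
    from scipy.spatial.transform import Rotation as R
    s=monitor.state(); q=s["eef_rot"]; M=R.from_quat([q[1],q[2],q[3],q[0]])
    a=M.as_matrix(); cur=np.arctan2(a[1,0],a[0,0])
    turn=np.zeros(3) if yaw is None else (M.inv()*R.from_euler("zx",[yaw,np.pi])).as_rotvec()
    M2=M*R.from_rotvec(turn)
    print("yaw",cur.round(4),"tilt",np.round(a[:2,2],4),"turn",np.round(turn,4),"dp after turn",M2.inv().apply(np.array([x,y,z])-s["position"]).round(1))
E
python3 - <<'E'
from h import *
from scipy.optimize import minimize
def model(u,v):
    h=np.zeros_like(u); h[(abs(u)<125)&(abs(v)<42.5)]=8
    h[(u>-30)&(u<125)&(abs(v)>30.5)&(abs(v)<42.5)]=30
    h[(u>113)&(u<125)&(abs(v)<42.5)]=42
    return h
res=[]
for n in ("top","scene"):
    p,d,W=cloud(n,np.load(n+"_p.npy"),np.load(n+"_d.npy"))
    m=(np.hypot(W[...,0]-585,W[...,1]-133)<170)&(W[...,2]<70)&(W[...,2]>-15)
    P=W[m]
    def cost(q):
        c,s=np.cos(q[2]),np.sin(q[2]); X=P[:,0]-q[0];Y=P[:,1]-q[1]; u=c*X+s*Y; v=-s*X+c*Y
        k=~((abs(v)<32)&(u>-35)&(u<113)&(P[:,2]>14)) & (np.abs(u)<145)&(abs(v)<60)
        e=np.clip(abs(P[:,2]-model(u,v)),0,15); return (e*k).sum()/k.sum()
    best=None
    for x in range(574,598,3):
     for y in range(124,144,3):
      for t in np.arange(-.29,-.2,.015):
        r=cost((x,y,t))
        if best is None or r<best[0]: best=(r,(x,y,t))
    r=minimize(cost,best[1],method="Nelder-Mead",options=dict(initial_simplex=[np.array(best[1])+k for k in ([0,0,0],[4,0,0],[0,4,0],[0,0,.03])],xatol=.05,fatol=1e-4))
    print(n,best[0],r.fun,r.x)
    q=r.x; c,s=np.cos(q[2]),np.sin(q[2])
    X=P[:,0]-q[0];Y=P[:,1]-q[1]; u=c*X+s*Y; v=-s*X+c*Y
    k=(abs(v)<35)&(u<110)&(u>0)&(P[:,2]>52)&(P[:,2]<64); print("stop top u",np.percentile(u[k],[2,50,98]).round(1),"v",np.percentile(v[k],[2,50,98]).round(1))
    for a,b in ((-41,-32),(32,41)): pass
    k=(u>-20)&(u<100)&(P[:,2]>26)&(P[:,2]<34)
    for sgn in (-1,1):
        vv=v[k&(v*sgn>25)&(v*sgn<50)]; print("wall",sgn,np.percentile(vv,[3,50,97]).round(1),len(vv))
go(505.5,-66.3,130,0.07)
E
```

```text
top 2.834542602781709 2.708621536607052 [ 5.86444438e+02  1.31449544e+02 -2.45791065e-01]
stop top u [50.9 61.8 74.3] v [-28.9  -5.4  24.8]
wall -1 [-43.2 -37.5 -31.4] 115
wall 1 [29.3 35.8 41.7] 110
scene 4.130677332597857 4.11623838560056 [ 5.80287048e+02  1.29995656e+02 -2.59212386e-01]
stop top u [56.5 71.4 80.4] v [-23.6   9.2  30.4]
wall -1 [-41.2 -34.  -25.8] 93
wall 1 [29.  38.9 46.2] 150
yaw 0.3129 tilt [ 0.0001 -0.0002] turn [ 2.000e-04 -1.000e-04  3.829e-01] dp after turn [ 266.  -572.2  101.4]
```

Call:
move_arm([
  {"twist":[0,0,0.12],"dp":[0,0,0],"jaw":1},
  {"twist":[0,0,0.123],"dp":[0,0,0],"jaw":1},
  {"twist":[0,0,0],"dp":[26,-40,0],"jaw":1},
  {"twist":[0,0,0],"dp":[26,-40,0],"jaw":1},
  {"twist":[0,0,0],"dp":[26,-40,0],"jaw":1},
])

```text
time_s: 1.3
position: [270.1, -491.9, 231.3]
eef_rot: [0.0, 0.999, 0.034, 0.0]
wrist_force: [1.1, 0.4, 0.2]
gripper_width: 1.002
finger_force: 0.0
```

Call:
move_arm([
  {"twist":[0,0,0],"dp":[26,-40,0],"jaw":1},
  {"twist":[0,0,0],"dp":[26,-40,0],"jaw":1},
  {"twist":[0,0,0],"dp":[26,-40,0],"jaw":1},
  {"twist":[0,0,0],"dp":[26,-40,0],"jaw":1},
  {"twist":[0,0,0],"dp":[26,-40,0],"jaw":1},
])

```text
time_s: 1.8
position: [385.9, -283.0, 231.7]
eef_rot: [0.0, 0.999, 0.035, 0.0]
wrist_force: [0.5, -1.6, -0.1]
gripper_width: 1.004
finger_force: 0.0
```

```bash
sed -i 's/"zx"/"ZX"/' h.py; python3 -c "
from h import *
go(505.5,-66.3,130,0.07); print(monitor.state()['position'])"
```

```text
yaw 0.0697 tilt [ 0.0009 -0.0009] turn [ 0.0009 -0.0008 -0.0003] dp after turn [ 134.4 -207.8  101.7]
[ 385.94405856 -283.02350358  231.70417623]
```

Call:
move_arm([
  {"twist":[0,0,0],"dp":[26.5,-41,0],"jaw":1},
  {"twist":[0,0,0],"dp":[26.5,-41,0],"jaw":1},
  {"twist":[0,0,0],"dp":[26.5,-41,15],"jaw":1},
  {"twist":[0,0,0],"dp":[26.5,-41,25],"jaw":1},
  {"twist":[0,0,0],"dp":[25,-40,25],"jaw":1},
])

```text
time_s: 2.3
position: [499.0, -77.8, 170.6]
eef_rot: [0.0, 0.999, 0.035, 0.001]
wrist_force: [1.3, -0.1, 0.4]
gripper_width: 1.002
finger_force: 0.0
```

Call:
move_arm([
  {"twist":[0,0,0],"dp":[0,0,20],"jaw":1},
  {"twist":[0,0,0],"dp":[0,0,10],"jaw":1},
  {"twist":[0,0,0],"dp":[0,0,0],"jaw":1},
  {"twist":[0,0,0],"dp":[0,0,0],"jaw":1},
  {"twist":[0,0,0],"dp":[0,0,0],"jaw":1},
])

```text
time_s: 2.8
position: [498.3, -80.7, 141.6]
eef_rot: [0.0, 0.999, 0.034, 0.001]
wrist_force: [-0.5, -0.4, 0.7]
gripper_width: 0.998
finger_force: 0.0
```

```bash
python3 - <<'E'
from h import *
go(505.5,-66.3,35,0.07); print(monitor.state()['position'])
p,d=read_camera("scene"); cv2.imwrite("pics/s1.png",cv2.resize(p[90:240,150:350],(800,600),interpolation=cv2.INTER_CUBIC)[:,:,::-1])
E
```

```text
yaw 0.0676 tilt [ 0.0022 -0.0009] turn [ 0.001  -0.0021 -0.0024] dp after turn [  8.2 -13.8 106.6]
[498.26239669 -80.67185114 141.58881749]
```

View pics/s1.png

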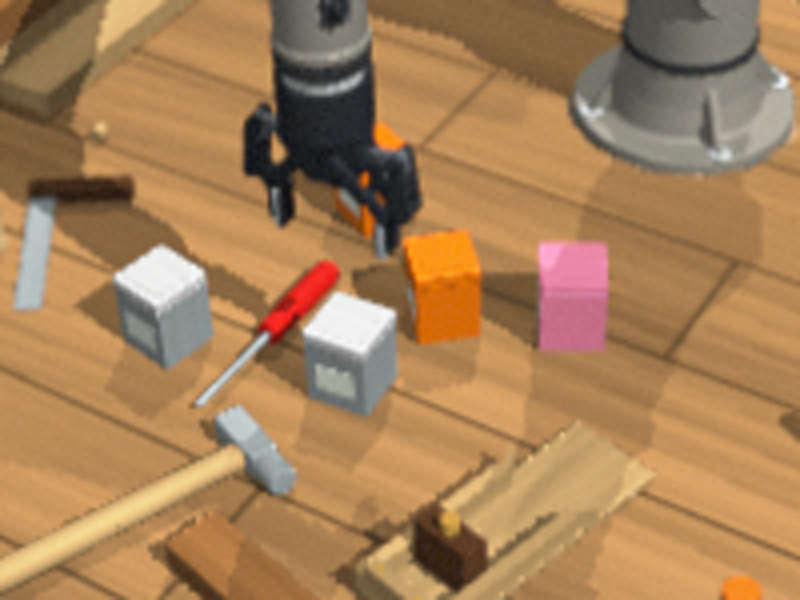

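The crop shows both silver tins, left at (350,350) and right at (163,305), with the screwdriver between them. The orange boxes at (442,285) and behind the finger, and the pink one at (573,295), are the look-alikes. The open gripper hovers next to the left tin.

Call:
move_arm([
  {"twist":[0,0,0],"dp":[8.2,-13.8,0],"jaw":1},
  {"twist":[0,0,0],"dp":[0,0,20],"jaw":1},
  {"twist":[0,0,0],"dp":[0,0,20],"jaw":1},
  {"twist":[0,0,0],"dp":[0,0,0],"jaw":1},
  {"twist":[0,0,0],"dp":[0,0,0],"jaw":1},
])

```text
time_s: 3.35
position: [505.1, -65.5, 101.1]
eef_rot: [0.0, 0.999, 0.035, 0.0]
wrist_force: [-0.2, -0.1, 0.1]
gripper_width: 0.999
finger_force: 0.0
```

```bash
python3 - <<'E'
from h import *
go(505.5,-66.3,35,0.07); print(monitor.state()['position'],monitor.state()['wrist_force'])
E
```

```text
yaw 0.0691 tilt [ 0.0006 -0.0003] turn [ 0.0003 -0.0006 -0.0009] dp after turn [ 0.3  0.8 66.1]
[505.14552189 -65.50147666 101.06751763] [-0.19698117 -0.07270987  0.06960582]
```

Call:
move_arm([
  {"twist":[0,0,0],"dp":[0.3,0.8,20],"jaw":1},
  {"twist":[0,0,0],"dp":[0,0,20],"jaw":1},
  {"twist":[0,0,0],"dp":[0,0,18],"jaw":1},
  {"twist":[0,0,0],"dp":[0,0,8],"jaw":1},
  {"twist":[0,0,0],"dp":[0,0,0],"jaw":1},
])

```text
time_s: 3.85
position: [505.3, -66.1, 34.5]
eef_rot: [0.0, 0.999, 0.035, -0.0]
wrist_force: [0.5, -1.1, 0.1]
gripper_width: 0.999
finger_force: 0.0
```

Call:
move_arm([
  {"twist":[0,0,0],"dp":[0,0,0],"jaw":0},
  {"twist":[0,0,0],"dp":[0,0,0],"jaw":0},
  {"twist":[0,0,0],"dp":[0,0,0],"jaw":0},
  {"twist":[0,0,0],"dp":[0,0,0],"jaw":0},
  {"twist":[0,0,0],"dp":[0,0,0],"jaw":0},
])

```text
time_s: 4.35
position: [506.6, -66.2, 35.8]
eef_rot: [0.0, 0.999, 0.035, 0.001]
wrist_force: [0.3, -1.2, 6.6]
gripper_width: 0.65
finger_force: 64.3
```

Call:
move_arm([
  {"twist":[0,0,0],"dp":[0,0,-5],"jaw":0},
  {"twist":[0,0,0],"dp":[0,0,-12],"jaw":0},
  {"twist":[0,0,0],"dp":[0,0,-15],"jaw":0},
  {"twist":[0,0,0],"dp":[0,0,-15],"jaw":0},
  {"twist":[0,0,0],"dp":[0,0,-5],"jaw":0},
])

```text
time_s: 4.85
position: [506.2, -65.8, 88.2]
eef_rot: [0.0, 0.999, 0.035, 0.001]
wrist_force: [0.6, 0.9, -2.1]
gripper_width: 0.644
finger_force: 63.7
```

Call:
move_arm([
  {"twist":[0,0,0],"dp":[0,0,0],"jaw":0},
  {"twist":[0,0,0],"dp":[0,0,0],"jaw":0},
  {"twist":[0,0,0],"dp":[0,0,0],"jaw":0},
  {"twist":[0,0,0],"dp":[0,0,0],"jaw":0},
  {"twist":[0,0,0],"dp":[0,0,0],"jaw":0},
])

```text
time_s: 5.35
position: [504.9, -65.8, 85.9]
eef_rot: [-0.0, 0.999, 0.035, -0.0]
wrist_force: [-0.4, -0.1, -1.6]
gripper_width: 0.649
finger_force: 63.7
```

The wrist reads −1.6 N, so the left tin weighs about 0.16 kg and is the light one. I'll set it back.

Call:
move_arm([
  {"twist":[0,0,0],"dp":[0,0,12],"jaw":0},
  {"twist":[0,0,0],"dp":[0,0,15],"jaw":0},
  {"twist":[0,0,0],"dp":[0,0,12],"jaw":0},
  {"twist":[0,0,0],"dp":[0,0,6],"jaw":0},
  {"twist":[0,0,0],"dp":[0,0,2.5],"jaw":0},
])

```text
time_s: 5.85
position: [504.6, -65.7, 37.8]
eef_rot: [-0.0, 0.999, 0.035, -0.001]
wrist_force: [-0.3, 0.2, -1.7]
gripper_width: 0.645
finger_force: 63.7
```

Call:
move_arm([
  {"twist":[0,0,0],"dp":[0,0,1],"jaw":0},
  {"twist":[0,0,0],"dp":[0,0,1],"jaw":0},
  {"twist":[0,0,0],"dp":[0,0,0.5],"jaw":0},
  {"twist":[0,0,0],"dp":[0,0,0],"jaw":0},
  {"twist":[0,0,0],"dp":[0,0,0],"jaw":0},
])

```text
time_s: 6.35
position: [505.5, -65.9, 36.7]
eef_rot: [0.0, 0.999, 0.035, 0.0]
wrist_force: [0.4, 0.6, -1.3]
gripper_width: 0.648
finger_force: 63.7
```

Call:
move_arm([
  {"twist":[0,0,0],"dp":[0,0,0.5],"jaw":0},
  {"twist":[0,0,0],"dp":[0,0,0.5],"jaw":0},
  {"twist":[0,0,0],"dp":[0,0,0],"jaw":0},
  {"twist":[0,0,0],"dp":[0,0,0],"jaw":0},
  {"twist":[0,0,0],"dp":[0,0,0],"jaw":0},
])

```text
time_s: 6.85
position: [505.4, -65.9, 35.8]
eef_rot: [0.0, 0.999, 0.035, 0.0]
wrist_force: [-2.3, -0.7, 4.8]
gripper_width: 0.646
finger_force: 64.1
```

Call:
move_arm([
  {"twist":[0,0,0],"dp":[0,0,0],"jaw":1},
  {"twist":[0,0,0],"dp":[0,0,0],"jaw":1},
  {"twist":[0,0,0],"dp":[0,0,0],"jaw":1},
  {"twist":[0,0,0],"dp":[0,0,0],"jaw":1},
  {"twist":[0,0,0],"dp":[0,0,-5],"jaw":1},
])

```text
time_s: 7.35
position: [504.6, -65.8, 39.9]
eef_rot: [-0.0, 0.999, 0.035, -0.001]
wrist_force: [-0.1, 0.1, 0.2]
gripper_width: 1.001
finger_force: 0.0
```

Call:
move_arm([
  {"twist":[0,0,0],"dp":[0,0,-20],"jaw":1},
  {"twist":[0,0,0],"dp":[0,0,-40],"jaw":1},
  {"twist":[0,0,0],"dp":[0,0,-40],"jaw":1},
  {"twist":[0,0,0.124],"dp":[0,0,0],"jaw":1},
  {"twist":[0,0,0.124],"dp":[0,0,0],"jaw":1},
])

```text
time_s: 7.85
position: [506.5, -66.0, 142.5]
eef_rot: [0.0, 0.996, -0.092, 0.002]
wrist_force: [-0.3, -0.7, -0.8]
gripper_width: 1.001
finger_force: 0.0
```

```bash
python3 - <<'E'
from h import *
go(537.5,-239.6,100,-0.178); print(monitor.state()['position'],monitor.state()['wrist_force'])
E
```

```text
yaw -0.1834 tilt [ 0.004  -0.0007] turn [-0.0001 -0.004  -0.0054] dp after turn [ 61.3 165.4  42.5]
[506.45386059 -66.00520367 142.52285153] [-0.33232228 -0.66645293 -0.78008294]
```

Call:
move_arm([
  {"twist":[0,0,0],"dp":[15.3,41.3,0],"jaw":1},
  {"twist":[0,0,0],"dp":[15.3,41.3,0],"jaw":1},
  {"twist":[0,0,0],"dp":[15.3,41.3,0],"jaw":1},
  {"twist":[0,0,0],"dp":[15.3,41.3,0],"jaw":1},
  {"twist":[0,0,0],"dp":[0,0,20],"jaw":1},
])

```text
time_s: 8.35
position: [537.9, -248.9, 123.1]
eef_rot: [0.003, 0.996, -0.094, 0.004]
wrist_force: [-0.6, -0.3, -0.5]
gripper_width: 1.0
finger_force: 0.0
```

Call:
move_arm([
  {"twist":[0,0,0],"dp":[0,0,20],"jaw":1},
  {"twist":[0,0,0],"dp":[0,0,0],"jaw":1},
  {"twist":[0,0,0],"dp":[0,0,0],"jaw":1},
  {"twist":[0,0,0],"dp":[0,0,0],"jaw":1},
  {"twist":[0,0,0],"dp":[0,0,0],"jaw":1},
])

```text
time_s: 8.85
position: [537.1, -239.3, 101.7]
eef_rot: [0.0, 0.996, -0.089, 0.001]
wrist_force: [-0.2, 0.0, 0.0]
gripper_width: 1.002
finger_force: 0.0
```

```bash
python3 - <<'E'
from h import *
go(537.5,-239.6,35,-0.178); print(monitor.state()['position'],monitor.state()['wrist_force'])
E
```

```text
yaw -0.1776 tilt [ 0.0022 -0.001 ] turn [ 0.0006 -0.0023  0.0004] dp after turn [ 0.5  0.2 66.7]
[ 537.09458463 -239.28483413  101.74974857] [-0.20815018  0.04096626  0.01983923]
```

Call:
move_arm([
  {"twist":[0,0,0],"dp":[0.3,0.2,20],"jaw":1},
  {"twist":[0,0,0],"dp":[0,0,20],"jaw":1},
  {"twist":[0,0,0],"dp":[0,0,18],"jaw":1},
  {"twist":[0,0,0],"dp":[0,0,8],"jaw":1},
  {"twist":[0,0,0],"dp":[0,0,0],"jaw":1},
])

```text
time_s: 9.35
position: [536.0, -239.2, 33.9]
eef_rot: [-0.0, 0.996, -0.089, -0.001]
wrist_force: [0.4, 0.5, -0.3]
gripper_width: 1.001
finger_force: 0.0
```

Call:
move_arm([
  {"twist":[0,0,0],"dp":[0,0,0],"jaw":0},
  {"twist":[0,0,0],"dp":[0,0,0],"jaw":0},
  {"twist":[0,0,0],"dp":[0,0,0],"jaw":0},
  {"twist":[0,0,0],"dp":[0,0,0],"jaw":0},
  {"twist":[0,0,0],"dp":[0,0,0],"jaw":0},
])

```text
time_s: 9.85
position: [537.6, -240.2, 35.9]
eef_rot: [0.001, 0.996, -0.089, 0.001]
wrist_force: [-0.7, -0.6, 6.6]
gripper_width: 0.647
finger_force: 65.6
```

Call:
move_arm([
  {"twist":[0,0,0],"dp":[0,0,-5],"jaw":0},
  {"twist":[0,0,0],"dp":[0,0,-12],"jaw":0},
  {"twist":[0,0,0],"dp":[0,0,-15],"jaw":0},
  {"twist":[0,0,0],"dp":[0,0,-15],"jaw":0},
  {"twist":[0,0,0],"dp":[0,0,-5],"jaw":0},
])

```text
time_s: 10.35
position: [538.0, -240.1, 89.1]
eef_rot: [0.001, 0.996, -0.089, 0.002]
wrist_force: [0.5, -0.8, -4.9]
gripper_width: 0.65
finger_force: 64.8
```

Call:
move_arm([
  {"twist":[0,0,0],"dp":[0,0,0],"jaw":0},
  {"twist":[0,0,0],"dp":[0,0,0],"jaw":0},
  {"twist":[0,0,0],"dp":[0,0,0],"jaw":0},
  {"twist":[0,0,0],"dp":[0,0,0],"jaw":0},
  {"twist":[0,0,0],"dp":[0,0,0],"jaw":0},
])

```text
time_s: 10.85
position: [536.1, -239.4, 85.9]
eef_rot: [-0.0, 0.996, -0.089, -0.0]
wrist_force: [0.1, 0.2, -5.5]
gripper_width: 0.647
finger_force: 64.8
```

The wrist reads −5.5 N, so the right tin weighs about 0.56 kg and is the heavy one. I'll refine the rack pose with averaged frames while it hangs.

```bash
cat > fit.py <<'E'
from h import *
from scipy.optimize import minimize
def model(u,v):
    h=np.zeros_like(u); h[(abs(u)<125)&(abs(v)<42.5)]=8
    h[(u>-30)&(u<125)&(abs(v)>30.5)&(abs(v)<42.5)]=30
    h[(u>113)&(u<125)&(abs(v)<42.5)]=42
    return h
ds=[];
for i in range(10):
    p,d=read_camera("top"); ds.append(d)
ds=np.array(ds); d=np.median(ds,0).astype(np.float32); np.save("top_avg.npy",d)
_,_,W=cloud("top",p,d)
P=W[(np.hypot(W[...,0]-585,W[...,1]-133)<170)&(W[...,2]<70)&(W[...,2]>-15)]
def uv(q):
    c,s=np.cos(q[2]),np.sin(q[2]); X=P[:,0]-q[0];Y=P[:,1]-q[1]; return c*X+s*Y,-s*X+c*Y
def cost(q):
    u,v=uv(q); k=~((abs(v)<32)&(u>-35)&(u<113)&(P[:,2]>14))&(abs(u)<145)&(abs(v)<60)&~((u>-60)&(u<-20))
    return (np.clip(abs(P[:,2]-model(u,v)),0,12)*k).sum()/k.sum()
sols=[]
for dx in (-3,0,3):
  for dy in (-3,0,3):
    b=np.array([586+dx,131+dy,-.246])
    r=minimize(cost,b,method="Nelder-Mead",options=dict(initial_simplex=[b+k for k in ([0,0,0],[4,0,0],[0,4,0],[0,0,.03])])); sols.append((r.fun,*r.x))
sols.sort(); print(np.round(sols[:4],3)); q=np.array(sols[0][1:])
u,v=uv(q); z=P[:,2]
k=(u>-20)&(u<100)&(z>24)&(z<34)
for s in (-1,1):
    vv=v[k&(v*s>24)&(v*s<50)]; print("wall",s,np.percentile(vv,[3,50,97]).round(1),len(vv))
    for a,b in ((-20,40),(40,100)): kk=k&(v*s>24)&(v*s<50)&(u>a)&(u<b); print(" ",a,np.median(v[kk]).round(1))
k=(abs(u)<120)&(u<-60)&(z>4)&(z<12)&(abs(v)<55); print("apron v",np.percentile(v[k],[1,50,99]).round(1),"z",np.median(z[k]).round(1))
k=(abs(v)<35)&(u<112)&(u>30)&(z>50)&(z<64); print("stop top u",np.percentile(u[k],[2,50,98]).round(1),"v",np.percentile(v[k],[2,50,98]).round(1))
c,s=np.cos(q[2]),np.sin(q[2])
ap=(q[0]-85*c,q[1]-85*s); print("apron",np.round(ap,1)); go(ap[0],ap[1],150,q[2])
E
python3 fit.py
```

```text
[[ 1.14600e+00  5.85534e+02  1.31337e+02 -2.49000e-01]
 [ 1.14800e+00  5.85621e+02  1.31314e+02 -2.49000e-01]
 [ 1.14900e+00  5.85690e+02  1.31290e+02 -2.49000e-01]
 [ 1.15000e+00  5.85421e+02  1.31370e+02 -2.49000e-01]]
wall -1 [-42.8 -37.  -30.9] 136
  -20 -37.0
  40 -37.0
wall 1 [30.2 36.  41.9] 129
  -20 35.9
  40 36.4
apron v [-41.9  -0.2  41.3] z 8.1
stop top u [52.3 62.1 75.4] v [-27.7  -4.9  26. ]
apron [503.2 152.3]
yaw -0.1781 tilt [ 0.0001 -0.0001] turn [ 0.0001 -0.0001  0.0708] dp after turn [-128.8 -371.5  -63.6]
```

Call:
move_arm([
  {"twist":[0,0,0],"dp":[0,0,-15],"jaw":0},
  {"twist":[0,0,0],"dp":[0,0,-30],"jaw":0},
  {"twist":[0,0,0.0355],"dp":[0,0,-19],"jaw":0},
  {"twist":[0,0,0.0355],"dp":[0,0,0],"jaw":0},
  {"twist":[0,0,0],"dp":[-5,-15,0],"jaw":0},
])

```text
time_s: 11.85
position: [535.8, -226.7, 152.5]
eef_rot: [0.002, 0.992, -0.126, 0.002]
wrist_force: [-0.6, 0.7, -4.9]
gripper_width: 0.649
finger_force: 65.2
```

Call:
move_arm([
  {"twist":[0,0,0],"dp":[-9,-26,0],"jaw":0},
  {"twist":[0,0,0],"dp":[-12,-35,0],"jaw":0},
  {"twist":[0,0,0],"dp":[-12,-35,0],"jaw":0},
  {"twist":[0,0,0],"dp":[-12,-35,0],"jaw":0},
  {"twist":[0,0,0],"dp":[-12,-35,0],"jaw":0},
])

```text
time_s: 12.35
position: [519.9, -46.0, 150.6]
eef_rot: [-0.0, 0.992, -0.123, -0.0]
wrist_force: [1.1, -0.1, -5.5]
gripper_width: 0.646
finger_force: 65.2
```

Call:
move_arm([
  {"twist":[0,0,0],"dp":[-12,-35,0],"jaw":0},
  {"twist":[0,0,0],"dp":[-12,-35,0],"jaw":0},
  {"twist":[0,0,0],"dp":[-12,-35,0],"jaw":0},
  {"twist":[0,0,0],"dp":[-12,-35,0],"jaw":0},
  {"twist":[0,0,0],"dp":[-10,-28,0],"jaw":0},
])

```text
time_s: 12.85
position: [504.6, 132.0, 150.7]
eef_rot: [-0.0, 0.992, -0.122, -0.0]
wrist_force: [0.3, 0.5, -5.3]
gripper_width: 0.649
finger_force: 65.2
```

Call:
move_arm([
  {"twist":[0,0,0],"dp":[-6,-17,0],"jaw":0},
  {"twist":[0,0,0],"dp":[-3,-8,0],"jaw":0},
  {"twist":[0,0,0],"dp":[0,0,0],"jaw":0},
  {"twist":[0,0,0],"dp":[0,0,0],"jaw":0},
  {"twist":[0,0,0],"dp":[0,0,0],"jaw":0},
])

```text
time_s: 13.35
position: [503.8, 152.8, 150.2]
eef_rot: [0.001, 0.992, -0.125, -0.0]
wrist_force: [-0.3, 0.5, -4.1]
gripper_width: 0.654
finger_force: 65.2
```

```bash
python3 - <<'E'
from h import *
go(503.2,152.3,46,-0.249); print(monitor.state()['position'],monitor.state()['wrist_force'])
ds=[]
for i in range(4): p,d=read_camera("top"); ds.append(d)
p,d,W=cloud("top",p,np.median(ds,0).astype(np.float32))
q=(585.5,131.3,-.249); c,s=np.cos(q[2]),np.sin(q[2]); X=W[...,0]-q[0];Y=W[...,1]-q[1]; u=c*X+s*Y; v=-s*X+c*Y
hsv=cv2.cvtColor(p,cv2.COLOR_RGB2HSV)
m=(hsv[...,1]<60)&(W[...,2]>170-0)&(W[...,2]<210)&(abs(u+85)<60)&(abs(v)<60)
print(m.sum(),np.percentile(u[m],[2,98]),np.percentile(v[m],[2,98]))
p,d=read_camera("scene"); cv2.imwrite("pics/s2.png",cv2.resize(p[90:270,170:370],(666,600),interpolation=cv2.INTER_CUBIC)[:,:,::-1])
E
```

```text
yaw -0.2516 tilt [-0.0004 -0.0013] turn [ 0.0014  0.     -0.0026] dp after turn [ -0.4   0.7 104.2]
[503.7744124  152.84710423 150.23263329] [-0.27741722  0.48232804 -4.13212535]Traceback (most recent call last):
  File "<stdin>", line 9, in <module>
    return _quantile_unchecked(
        a, q, axis, out, overwrite_input, method, keepdims, weights)
    return _ureduce(a,
                    func=_quantile_ureduce_func,
    ...<5 lines>...
                    overwrite_input=overwrite_input,
                    method=method)
    r = func(a, **kwargs)
    result = _quantile(arr,
                       quantiles=q,
    ...<2 lines>...
                       out=out,
                       weights=wgt)
    slices_having_nans = np.isnan(arr[-1, ...])
                                  ~~~^^^^^^^^^
IndexError: index -1 is out of bounds for axis 0 with size 0
```

Call:
move_arm([
  {"twist":[0,0,0],"dp":[-0.4,0.7,20],"jaw":0},
  {"twist":[0,0,0],"dp":[0,0,30],"jaw":0},
  {"twist":[0,0,0],"dp":[0,0,30],"jaw":0},
  {"twist":[0,0,0],"dp":[0,0,18],"jaw":0},
  {"twist":[0,0,0],"dp":[0,0,6],"jaw":0},
])

```text
time_s: 14.05
position: [501.6, 153.1, 44.3]
eef_rot: [0.001, 0.992, -0.125, -0.002]
wrist_force: [0.1, -0.1, -4.6]
gripper_width: 0.643
finger_force: 65.1
```

Call:
move_arm([
  {"twist":[0,0,0],"dp":[0,0,0],"jaw":0},
  {"twist":[0,0,0],"dp":[0,0,0],"jaw":0},
  {"twist":[0,0,0],"dp":[0,0,0],"jaw":0},
  {"twist":[0,0,0],"dp":[0,0,0],"jaw":0},
  {"twist":[0,0,0],"dp":[0,0,0],"jaw":0},
])

```text
time_s: 14.55
position: [503.6, 154.3, 47.0]
eef_rot: [-0.0, 0.992, -0.124, 0.001]
wrist_force: [-0.5, 0.3, -4.9]
gripper_width: 0.648
finger_force: 65.4
```

```bash
python3 - <<'E'
from h import *
go(503.2,152.3,46,-0.249); print(monitor.state()['position'],monitor.state()['wrist_force'])
p,d=read_camera("scene"); cv2.imwrite("pics/s2.png",cv2.resize(p[120:270,190:350],(640,600),interpolation=cv2.INTER_CUBIC)[:,:,::-1])
E
```

```text
yaw -0.2491 tilt [0.0013 0.0002] turn [-0.0005 -0.0012 -0.0001] dp after turn [0.1 2.  1. ]
[503.55776476 154.27988605  47.04546946] [-0.52834131  0.31979629 -4.91614498]
```

View pics/s2.png

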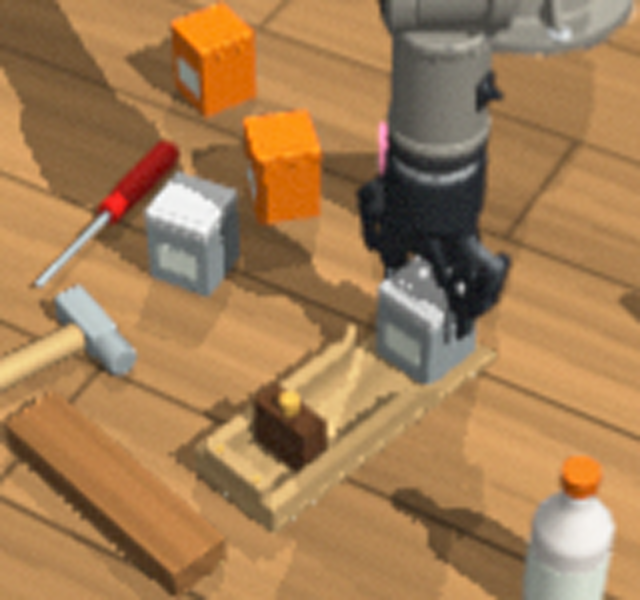

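Call:
move_arm([
  {"twist":[0,0,0],"dp":[0,2,0],"jaw":0},
  {"twist":[0,0,0],"dp":[5,0,0],"jaw":0},
  {"twist":[0,0,0],"dp":[10,0,0],"jaw":0},
  {"twist":[0,0,0],"dp":[10,0,0],"jaw":0},
  {"twist":[0,0,0],"dp":[0,0,0],"jaw":0},
])

```text
time_s: 15.1
position: [529.6, 145.3, 46.7]
eef_rot: [-0.0, 0.992, -0.125, 0.001]
wrist_force: [0.1, -0.2, -4.9]
gripper_width: 0.646
finger_force: 65.4
```

```bash
cat > r.py <<'E'
from h import *
s=monitor.state(); q=(585.5,131.3,-.249); c,sn=np.cos(q[2]),np.sin(q[2])
R=np.array([[c,sn],[-sn,c]])
print("uv",(R@(s["position"][:2]-q[:2])).round(1),"z",s["position"][2].round(1),"Fuv",(R@s["wrist_force"][:2]).round(1),s["wrist_force"][2].round(1),"v",np.abs(s["joint_velocities"]).max().round(3)); go(*s["position"],q[2])
E
python3 r.py
```

```text
uv [-57.7  -0.3] z 46.7 Fuv [ 0.2 -0.1] -4.9 v 0.033
yaw -0.2514 tilt [0.0026 0.0003] turn [-0.001  -0.0025 -0.0024] dp after turn [0. 0. 0.]
```

Well centred (v = −0.3). I'll slide into the bay.

Call:
move_arm([
  {"twist":[0,0,0],"dp":[8,0,0],"jaw":0},
  {"twist":[0,0,0],"dp":[10,0,0],"jaw":0},
  {"twist":[0,0,0],"dp":[10,0,0],"jaw":0},
  {"twist":[0,0,0],"dp":[5,0,0],"jaw":0},
  {"twist":[0,0,0],"dp":[0,0,0],"jaw":0},
])

```text
time_s: 15.6
position: [560.0, 137.4, 46.4]
eef_rot: [-0.0, 0.992, -0.125, 0.0]
wrist_force: [0.1, -1.7, -5.1]
gripper_width: 0.648
finger_force: 65.3
```

```bash
python3 r.py
```

```text
uv [-26.3  -0.4] z 46.4 Fuv [ 0.5 -1.7] -5.1 v 0.028
yaw -0.2504 tilt [0.0008 0.    ] turn [-0.0002 -0.0007 -0.0014] dp after turn [0. 0. 0.]
```

Call:
move_arm([
  {"twist":[0,0,0],"dp":[8,0,0.5],"jaw":0},
  {"twist":[0,0,0],"dp":[10,0,0.5],"jaw":0},
  {"twist":[0,0,0],"dp":[10,0,0],"jaw":0},
  {"twist":[0,0,0],"dp":[8,0,0],"jaw":0},
  {"twist":[0,0,0],"dp":[4,0,0],"jaw":0},
])

```text
time_s: 16.1
position: [598.9, 127.4, 45.4]
eef_rot: [-0.0, 0.992, -0.125, 0.0]
wrist_force: [-0.1, 0.3, -4.1]
gripper_width: 0.653
finger_force: 65.3
```

```bash
python3 r.py
```

```text
uv [14.  -0.4] z 45.4 Fuv [-0.1  0.3] -4.1 v 0.071
yaw -0.2502 tilt [ 0.0009 -0.0001] turn [-0.0001 -0.0009 -0.0012] dp after turn [0. 0. 0.]
```

Call:
move_arm([
  {"twist":[0,0,0],"dp":[2,0,0],"jaw":0},
  {"twist":[0,0,0],"dp":[2,0,0],"jaw":0},
  {"twist":[0,0,0],"dp":[1.5,0,0],"jaw":0},
  {"twist":[0,0,0],"dp":[1.5,0,0],"jaw":0},
  {"twist":[0,0,0],"dp":[1.5,0,0],"jaw":0},
])

```text
time_s: 16.6
position: [605.7, 126.0, 45.4]
eef_rot: [0.0, 0.992, -0.124, -0.0]
wrist_force: [-0.2, 0.4, -4.7]
gripper_width: 0.647
finger_force: 65.3
```

Call:
move_arm([
  {"twist":[0,0,0],"dp":[1.5,0,0],"jaw":0},
  {"twist":[0,0,0],"dp":[1.5,0,0],"jaw":0},
  {"twist":[0,0,0],"dp":[1.5,0,0],"jaw":0},
  {"twist":[0,0,0],"dp":[1.5,0,0],"jaw":0},
  {"twist":[0,0,0],"dp":[1.5,0,0],"jaw":0},
])

```text
time_s: 17.1
position: [611.1, 124.7, 45.0]
eef_rot: [0.0, 0.992, -0.124, -0.002]
wrist_force: [-5.5, 0.9, -3.1]
gripper_width: 0.652
finger_force: 65.5
```

```bash
python3 r.py
```

```text
uv [26.4 -0.1] z 45.0 Fuv [-5.6 -0.5] -3.1 v 0.033
yaw -0.2483 tilt [-0.0041 -0.0003] turn [0.0013 0.0039 0.0007] dp after turn [0. 0. 0.]
```

Call:
move_arm([
  {"twist":[0,0,0],"dp":[2,0,0],"jaw":0},
  {"twist":[0,0,0],"dp":[2,0,0],"jaw":0},
  {"twist":[0,0,0],"dp":[2,0,0],"jaw":0},
  {"twist":[0,0,0],"dp":[2,0,0],"jaw":0},
  {"twist":[0,0,0],"dp":[2,0,0],"jaw":0},
])

```text
time_s: 17.6
position: [620.8, 122.2, 45.0]
eef_rot: [0.0, 0.992, -0.124, -0.002]
wrist_force: [-5.9, -0.5, -1.9]
gripper_width: 0.65
finger_force: 65.5
```

Call:
move_arm([
  {"twist":[0,0,0],"dp":[2,0,0],"jaw":0},
  {"twist":[0,0,0],"dp":[2,0,0],"jaw":0},
  {"twist":[0,0,0],"dp":[1.5,0,0],"jaw":0},
  {"twist":[0,0,0],"dp":[1.5,0,0],"jaw":0},
  {"twist":[0,0,0],"dp":[1.5,0,0],"jaw":0},
])

```text
time_s: 18.1
position: [629.0, 120.1, 45.0]
eef_rot: [0.0, 0.992, -0.124, -0.002]
wrist_force: [-5.5, 0.4, -2.9]
gripper_width: 0.653
finger_force: 65.5
```

```bash
python3 r.py
```

```text
uv [44.9 -0.1] z 45.0 Fuv [-5.4 -1. ] -2.9 v 0.036
yaw -0.2483 tilt [-0.0041 -0.0003] turn [0.0013 0.0039 0.0007] dp after turn [0. 0. 0.]
```

Call:
move_arm([
  {"twist":[0,0,0],"dp":[1,0,0],"jaw":0},
  {"twist":[0,0,0],"dp":[1,0,0],"jaw":0},
  {"twist":[0,0,0],"dp":[1,0,0],"jaw":0},
  {"twist":[0,0,0],"dp":[1,0,0],"jaw":0},
  {"twist":[0,0,0],"dp":[1,0,0],"jaw":0},
])

```text
time_s: 18.6
position: [633.8, 118.8, 45.0]
eef_rot: [0.0, 0.992, -0.124, -0.002]
wrist_force: [-4.8, 0.5, -2.3]
gripper_width: 0.646
finger_force: 65.5
```

```bash
python3 r.py
```

```text
uv [49.9 -0.2] z 45.0 Fuv [-4.8 -0.7] -2.3 v 0.024
yaw -0.2484 tilt [-0.0042 -0.0003] turn [0.0013 0.004  0.0006] dp after turn [0. 0. 0.]
```

Call:
move_arm([
  {"twist":[0,0,0],"dp":[0.6,0,0],"jaw":0},
  {"twist":[0,0,0],"dp":[0.6,0,0],"jaw":0},
  {"twist":[0,0,0],"dp":[0.6,0,0],"jaw":0},
  {"twist":[0,0,0],"dp":[0.6,0,0],"jaw":0},
  {"twist":[0,0,0],"dp":[0.6,0,0],"jaw":0},
])

```text
time_s: 19.1
position: [636.8, 118.2, 45.0]
eef_rot: [0.0, 0.992, -0.124, -0.002]
wrist_force: [-5.4, 0.1, -1.7]
gripper_width: 0.646
finger_force: 65.5
```

Call:
move_arm([
  {"twist":[0,0,0],"dp":[0.4,0,0],"jaw":0},
  {"twist":[0,0,0],"dp":[0.4,0,0],"jaw":0},
  {"twist":[0,0,0],"dp":[0.4,0,0],"jaw":0},
  {"twist":[0,0,0],"dp":[0,0,0],"jaw":0},
  {"twist":[0,0,0],"dp":[0,0,0],"jaw":0},
])

```text
time_s: 19.6
position: [638.2, 117.8, 45.0]
eef_rot: [0.0, 0.992, -0.124, -0.002]
wrist_force: [-4.5, 0.8, -2.7]
gripper_width: 0.65
finger_force: 65.6
```

Call:
move_arm([
  {"twist":[0,0,0],"dp":[0.4,0,0],"jaw":0},
  {"twist":[0,0,0],"dp":[0.4,0,0],"jaw":0},
  {"twist":[0,0,0],"dp":[0.4,0,0],"jaw":0},
  {"twist":[0,0,0],"dp":[0,0,0],"jaw":0},
  {"twist":[0,0,0],"dp":[0,0,0],"jaw":0},
])

```text
time_s: 20.1
position: [639.6, 117.4, 45.0]
eef_rot: [0.0, 0.992, -0.124, -0.001]
wrist_force: [-4.8, 0.3, -2.7]
gripper_width: 0.645
finger_force: 65.6
```

```bash
python3 r.py
```

```text
uv [55.8 -0.1] z 45.0 Fuv [-4.7 -0.9] -2.7 v 0.002
yaw -0.2485 tilt [-0.003  -0.0001] turn [0.0009 0.0029 0.0005] dp after turn [0. 0. 0.]
```

Still sliding at about 5 N. I'll continue in small steps until the force rises.

Call:
move_arm([
  {"twist":[0,0,0],"dp":[0.4,0,0],"jaw":0},
  {"twist":[0,0,0],"dp":[0.4,0,0],"jaw":0},
  {"twist":[0,0,0],"dp":[0.2,0,0],"jaw":0},
  {"twist":[0,0,0],"dp":[0,0,0],"jaw":0},
  {"twist":[0,0,0],"dp":[0,0,0],"jaw":0},
])

```text
time_s: 20.6
position: [639.9, 117.3, 45.0]
eef_rot: [0.0, 0.992, -0.124, -0.002]
wrist_force: [-5.1, 0.5, -2.0]
gripper_width: 0.651
finger_force: 65.5
```

```bash
python3 r.py
```

```text
uv [56.2 -0.1] z 45.0 Fuv [-5.1 -0.7] -2.0 v 0.003
yaw -0.2484 tilt [-0.0043 -0.0002] turn [0.0013 0.0041 0.0006] dp after turn [0. 0. 0.]
```

Call:
move_arm([
  {"twist":[0,0,0],"dp":[0.4,0,0],"jaw":0},
  {"twist":[0,0,0],"dp":[0.3,0,0],"jaw":0},
  {"twist":[0,0,0],"dp":[0,0,0],"jaw":0},
  {"twist":[0,0,0],"dp":[0,0,0],"jaw":0},
  {"twist":[0,0,0],"dp":[0,0,0],"jaw":0},
])

```text
time_s: 21.1
position: [640.0, 117.3, 45.0]
eef_rot: [0.001, 0.992, -0.124, -0.003]
wrist_force: [-7.5, 1.2, 0.4]
gripper_width: 0.651
finger_force: 65.8
```

```bash
python3 r.py
```

```text
uv [56.2 -0.2] z 45.0 Fuv [-7.6 -0.7] 0.4 v 0.002
yaw -0.2483 tilt [-0.0056 -0.0003] turn [0.0017 0.0053 0.0007] dp after turn [0. 0. 0.]
```

Motion has stalled at u = 56.2 and the force is rising, so the stop is home. I'll relax the push, lower to the board and release.

Call:
move_arm([
  {"twist":[0,0,0],"dp":[-0.7,0,0],"jaw":0},
  {"twist":[0,0,0],"dp":[0,0,0.5],"jaw":0},
  {"twist":[0,0,0],"dp":[0,0,0.5],"jaw":0},
  {"twist":[0,0,0],"dp":[0,0,0],"jaw":0},
  {"twist":[0,0,0],"dp":[0,0,0],"jaw":0},
])

```text
time_s: 21.6
position: [640.0, 117.5, 44.1]
eef_rot: [0.0, 0.992, -0.124, -0.002]
wrist_force: [-6.5, 0.7, -0.9]
gripper_width: 0.646
finger_force: 65.9
```

```bash
python3 r.py
```

```text
uv [56.2  0. ] z 44.1 Fuv [-6.4 -0.9] -0.9 v 0.002
yaw -0.2483 tilt [-0.0041 -0.0001] turn [0.0011 0.004  0.0007] dp after turn [0. 0. 0.]
```

Call:
move_arm([
  {"twist":[0,0,0],"dp":[-0.2,0,0.4],"jaw":0},
  {"twist":[0,0,0],"dp":[0,0,0.4],"jaw":0},
  {"twist":[0,0,0],"dp":[0,0,0.2],"jaw":0},
  {"twist":[0,0,0],"dp":[0,0,0],"jaw":0},
  {"twist":[0,0,0],"dp":[0,0,0],"jaw":0},
])

```text
time_s: 22.1
position: [640.0, 117.5, 44.1]
eef_rot: [0.0, 0.992, -0.124, -0.002]
wrist_force: [-8.3, 0.5, 3.7]
gripper_width: 0.648
finger_force: 66.3
```

```bash
python3 r.py
```

```text
uv [56.2  0. ] z 44.1 Fuv [-8.2 -1.6] 3.7 v 0.002
yaw -0.2483 tilt [-0.0037 -0.0004] turn [0.0013 0.0035 0.0007] dp after turn [0. 0. 0.]
```

The tin is on the board (upward force, z stalled). I'll release and rise straight up.

Call:
move_arm([
  {"twist":[0,0,0],"dp":[0,0,0],"jaw":1},
  {"twist":[0,0,0],"dp":[0,0,0],"jaw":1},
  {"twist":[0,0,0],"dp":[0,0,0],"jaw":1},
  {"twist":[0,0,0],"dp":[0,0,0],"jaw":1},
  {"twist":[0,0,0],"dp":[0,0,-5],"jaw":1},
])

```text
time_s: 22.6
position: [641.7, 116.5, 48.1]
eef_rot: [0.0, 0.992, -0.124, -0.0]
wrist_force: [0.7, 0.7, -1.2]
gripper_width: 1.0
finger_force: 0.0
```

Call:
move_arm([
  {"twist":[0,0,0],"dp":[0,0,-20],"jaw":1},
  {"twist":[0,0,0],"dp":[0,0,-40],"jaw":1},
  {"twist":[0,0,0],"dp":[0,0,-50],"jaw":1},
  {"twist":[0,0,0],"dp":[-20,0,-30],"jaw":1},
  {"twist":[0,0,0],"dp":[-40,0,0],"jaw":1},
])

```text
time_s: 23.1
position: [589.1, 131.8, 194.6]
eef_rot: [-0.002, 0.992, -0.126, 0.006]
wrist_force: [0.1, 0.9, 0.5]
gripper_width: 0.999
finger_force: 0.0
```

Call:
move_arm([
  {"twist":[0,0,0],"dp":[-30,40,0],"jaw":1},
  {"twist":[0,0,0],"dp":[-20,45,0],"jaw":1},
  {"twist":[0,0,0],"dp":[0,48,0],"jaw":1},
  {"twist":[0,0,0],"dp":[0,48,0],"jaw":1},
  {"twist":[0,0,0],"dp":[0,20,0],"jaw":1},
])

```text
time_s: 23.6
position: [484.2, -56.2, 188.9]
eef_rot: [0.001, 0.992, -0.127, 0.0]
wrist_force: [0.4, -0.3, 0.3]
gripper_width: 1.003
finger_force: 0.0
```

```bash
python3 - <<'E'
from h import *
ds=[]
for i in range(6): p,d=read_camera("top"); ds.append(d)
p,d,W=cloud("top",p,np.median(ds,0).astype(np.float32))
q=(585.5,131.3,-.249); c,s=np.cos(q[2]),np.sin(q[2]); X=W[...,0]-q[0];Y=W[...,1]-q[1]; u=c*X+s*Y; v=-s*X+c*Y; z=W[...,2]
hsv=cv2.cvtColor(p,cv2.COLOR_RGB2HSV)
m=(hsv[...,1]<60)&(z>72)&(z<92)&(abs(u-57)<60)&(abs(v)<60)
r=cv2.minAreaRect(np.stack([u[m],v[m]],-1).astype(np.float32)); print("tin uv",m.sum(),np.round(r[0],1),np.round(r[1],1),round(r[2],1),np.percentile(z[m],[5,50,95]).round(1))
m=(z>48)&(z<63)&(u>75)&(u<125)&(abs(v)<25); print("stop u",m.sum(),np.percentile(u[m],[2,50,98]).round(1))
m=(hsv[...,1]<60)&(z>66)&(z<85)&(np.hypot(W[...,0]-505,W[...,1]+66)<60)
r=cv2.minAreaRect(W[m][:,:2].astype(np.float32)); print("left",np.round(r[0],1),np.round(r[1],1),np.median(z[m]).round(1))
p2,_=read_camera("scene")
a=cv2.resize(p[100:220,180:350],(567,400)); b=cv2.resize(p2[120:270,190:350],(427,400))
cv2.imwrite("pics/end.png",cv2.resize(np.hstack([a,b]),(800,322))[:,:,::-1]); print(monitor.state()["wrist_force"].round(1))
E
```

```text
tin uv 314 [55.9  0.7] [56.7 57.1] 89.8 [80.9 84.1 86.2]
stop u 61 [ 90.8  99.1 107.5]
left [0. 0.] [0. 0.] nan
[ 0.6  0.3 -0.5]
  return _methods._mean(a, axis=axis, dtype=dtype,
  ret = ret.dtype.type(ret / rcount)
```

View pics/end.png

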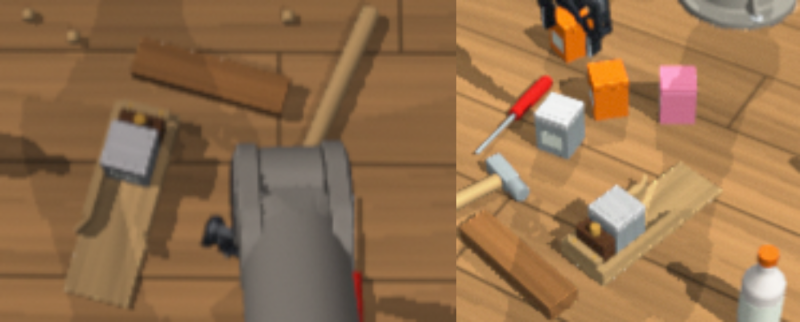

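The heavy tin stands square in the bay: u = 55.9, v = 0.7, top at z = 84. The stop is behind it against the end plate at top-view (140,118). The light tin is upright in its place at (560,125) in the right half of the picture, and the arm is clear. I'll hand in.

```bash
python3 -c "
from rig import bot
print(bot.close_job())"
```

```text
the job is handed in; nothing more can be done
None
```

The job is handed in: the right tin is the heavier one (about 0.56 kg against 0.16 kg) and stands upright in the bay with the stop pushed home, and the lighter left tin is back where it stood; the hand-in call gave no verdict.

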